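# Gauge the blind slot of a sign base and fit the blade of the right length

### The arm

A 7-joint arm with a two-finger parallel gripper is mounted at the origin on the work surface. World frame = base frame: x ahead of the robot, y to its left, z up, the work surface at z = 0. Lengths are in m, angles in rad, forces in N, time in s.
With the tool pointing down it reaches from about 0.35 to 0.9 m from the base axis. Payload 8.1 kg.
Tool frame: the origin (TCP) lies where the fingers leave the gripper's body, on its centre line; the fingertips stand 66 mm ahead of it and the grasp point (between the pads) lies 47 mm ahead of it (arm.tip_reach is the distance from the TCP to the fingertips, in m); z points along the fingers, y is the direction in which the jaws open and shut (so a half turn about z gives the same grasp; the last joint's range is limited). The gripper opens to 92 mm and grips with 3 to 60 N. Pads are 19 mm wide; open, the fingers measure 130 mm over their backs; the gripper's body (75 mm by 190 mm) begins 47 mm behind the grasp point.
Start: joints at [1.125, 0.434, 0.025, 1.573, -0.012, 1.134, -0.075], TCP at [0.21, -0.589, 0.292] pointing down, gripper open.
Joint ranges: [-2.62, 2.62], [-0.44, 2.09], [-1.27, 1.32], [0.08, 2.57], [-1.32, 4.46], [0.12, 2], [-2.74, 2.74]. Speed limits (rad/s): [2.22, 2.22, 3.01, 3.01, 3.14, 3.14, 3.14].

### API

Orientations are given as a rotation vector (axis times angle).
In Python, from cell import arm gives the robot as it stands.
- The arm moves only by the tool carry_out, never from a script. Its argument "plan" is a list of rows, each a list of 5 numbers: the shift along the world's x, y, z in cm, then the turn about the world's z in rad, then the finger opening in cm, from 0 to 9.18. In form: [[tx, ty, tz, spin, fingers], ...]. A call has 1 to 20 rows; each row is the pose to reach, as a shift and turn from the pose measured when the call began; what a row does not reach only later rows make up. A row lasts 1/10 s, in which the tool goes at most 50 mm and 8.59 degrees, less where a joint would pass 70% of its speed; a pose out of reach is approached as far as the arm can. A call with a gripper value outside its range is refused whole. The fingers move at their own pace and stop on an object; "squeeze" is the grip in N (left out, the last holds). Time passes only in rows, so rows that repeat a pose let the fingers close. It gives the time, the measured TCP pose, the force and the opening at its end, in the units of the state.
- arm.observe(): the state, without advancing time (a new reading comes with each control period).
- arm.get_image(name): name is "side" or "top"; returns (picture, depth): 480x640x3 uint8, red, green, blue; 480x640 float32, m along the optical axis (not along the pixel's ray), 0 where there is no reading.
- arm.get_calibration(name): a dict with "intrinsics" (3x3 intrinsics, pixels), "D" ([k1, k2, p1, p2, k3] as OpenCV has them; the pictures are not rectified), "rvec" (rotation vector, rad) and "tvec" (3), from world to camera coordinates, as OpenCV has them. Camera axes: x right, y down, z forward; pixel columns grow to the right and rows downward; lengths in m; the calibration is good to about 2 mm. A picture is of the moment at which its call begins. get_calibration takes no time and is no camera call.
- arm.sign_off(): hands the job in, once; it reports no verdict.
The state is a dict: "clock": time; "joints": joint angles; "dq": joint speeds; "joint_efforts": joint torques, N m; "position": TCP position; "ee_rot": TCP orientation; "force": force on the tool from outside, world axes, zero at the start; "ft_torque": the same for the moment, N m; "width": opening from 0.0 (shut) to 1.0 (fully open).
Only numpy, scipy, OpenCV 4.12 (cv2) and the standard library are available. Lean on these libraries where they do the work, as an engineer would, in place of code of your own. Each camera call takes 0.05 s, during which the arm holds its last target. There are 200 camera calls.

### The job

Find out how deep the blind slot in the raked sign base is by probing it with the depth rod, and put the rod back upright in its wooden block, fully down. Then take from the rack the one loose blade whose top will come level with the two blades already fixed on the base, and stand it in the slot, right down on the bottom. Touch the blades only on their narrow edges, never with a finger on the masked faces, leave the other two blades in the rack, and do not disturb the things lying round about.

Things in the scene. Friction and masses are not known exactly. Their poses are not given: they have to be found in the camera images.
- socket_block: raked aluminium block of the sign base, 130 (x) x 100 (y) mm, fixed. Origin: centre of the mouth of its blind slot, 135 mm above the table; z points out of the slot, 30 degrees from vertical, leaning to the base's front (-x); y along the slot. Slot 70 (y) x 12 (x) mm, mouth chamfered 3 mm; its floor is 45, 60 or 75 mm below the mouth: varies from run to run and cannot be told from outside
- fixed_blade_top (a point): middle of the top end of the far one of two white blades fixed on the raked block, each 60 mm (y) x 8 mm, at x = -42 and +42 mm from the slot in the block's frame, parallel to it. Their tops are 70 mm above the raked face; the loose blade must end level with them, so its length is the slot's depth + 70 mm
- plinth: steel foot of the sign base, 190 (x) x 124 (y) mm, fixed; origin at the centre of its underside, straight below the slot's mouth; z up
- rack: plywood rack of the loose blades, foot 170 (x) x 100 (y) mm, fixed; origin: centre of its underside. Three slots, 11 x 64 mm, at x = -45, 0, +45 mm, all leaning 20 degrees to its -x side, floors 18 mm above the table. Measured along the blade their walls rise 45 mm, but a middle tongue 40 mm wide on the -x side of each rises 74 mm
- blade_a_center (a point): shortest loose blade: flat white plate 115 x 60 x 8 mm, about 62 g, film on both faces. Point: its centre; z along its length to the top, y along its 60 mm width (fingers only on the narrow edges at y = +-30), x normal to the faces. Starts loose in any one of the rack's slots, resting on the slot's floor, leaning 20 degrees (turned -20 about its y): top towards the rack's -x side
- blade_b_center (a point): middle loose blade: flat white plate 130 x 60 x 8 mm, about 70 g, film on both faces. Point: its centre; z along its length to the top, y along its 60 mm width (fingers only on the narrow edges at y = +-30), x normal to the faces. Starts loose in any one of the rack's slots, resting on the slot's floor, leaning 20 degrees (turned -20 about its y): top towards the rack's -x side
- blade_c_center (a point): longest loose blade: flat white plate 145 x 60 x 8 mm, about 78 g, film on both faces. Point: its centre; z along its length to the top, y along its 60 mm width (fingers only on the narrow edges at y = +-30), x normal to the faces. Starts loose in any one of the rack's slots, resting on the slot's floor, leaning 20 degrees (turned -20 about its y): top towards the rack's -x side
- rod_stand: upright wooden block 56 x 56 x 105 mm, fixed; origin: centre of its underside; a round hole 14 mm wide, 100 mm deep, mouth chamfered, goes down its middle from the top and holds the depth rod
- rod_grip (a point): centre of the depth rod's handle: black square bar 24 x 24 mm, 60 mm long, above a round steel shank 6 mm thick, 95 mm long; about 120 g. z up along the rod, x and y square to the handle's sides. The rod stands upright in its block, the handle's underside resting on the block's top: this point is then 135 mm above the table
- rod_tip (a point): lower end of the depth rod's shank, 125 mm below the handle's centre; 10 mm above the table when the rod is in its block
- sprayer: bystander: white pump spray bottle with a green head, 96 mm wide, 218 mm tall; origin at its underside
- squeegee: bystander: yellow squeegee with a black blade, 120 x 70 x 16 mm, lying flat; origin at its underside
- knife: bystander: blue craft knife, 150 mm long, lying flat; origin at its underside
- tape_roll: bystander: brown tape ring, 76 mm wide, 25 mm tall, lying flat; origin at its underside
- paint_pot: bystander: grey paint pot, 60 mm wide, 60 mm tall; origin at its underside
- ink_roller: bystander: rubber hand roller with wooden handle, about 140 mm long, 32 mm high, lying flat; origin at its underside
Things that resemble listed ones, but are neither listed nor needed, are in the scene too. Leave any purple or red look-alike of the part that bears blade_a_center alone.

How it is judged:
By the outcome, as a careful person would: the job done as asked, in the order asked, and still so for the second after the job is handed in, with the robot touching nothing.
It also fails if it takes over 72 s, if anything falls off the work surface, if the arm or the gripper's body presses on something with over 40 N, if the wrist force passes 120 N, or if a joint passes its speed limit or range.

## Working session

There is one attempt and no reset: what is moved stays moved. The work goes in short steps, Python scripts to look and compute and a tool call to move; the robot and the scene stay as the last step left them, time stands still between calls to the robot, and variables do not carry over. Pictures are saved under pics/ and viewed, about 8 in all and at most 12, crops included, and the job is handed in when it is done.

Besides the shell and the picture viewer there is one more tool, called after "Call:" as name(argument=value, ...) on one line, values as JSON. carry_out: Moves the arm, as the interface text tells. Its arguments: {"type":"object","properties":{"plan":{"type":"array"},"squeeze":{"type":"number"}},"required":["plan"]}

```bash
ls; mkdir -p pics; cat > h.py <<'E'
import numpy as np, cv2
from cell import arm
def cal(n):
    c=arm.get_calibration(n); return np.array(c["intrinsics"],float),np.array(c["D"],float),cv2.Rodrigues(np.array(c["rvec"],float))[0],np.array(c["tvec"],float).ravel()
def shot(n,tag):
    im,d=arm.get_image(n); cv2.imwrite(f"pics/{tag}.png",im[:,:,::-1]); np.savez(f"pics/{tag}.npz",im=im,d=d); return im,d
def ray(n,uv):
    K,D,R,t=cal(n); p=cv2.undistortPoints(np.array(uv,float).reshape(-1,1,2),K,D).reshape(-1,2)
    return -R.T@t, np.c_[p,np.ones(len(p))]@R      # origin, dirs (unit optical z)
def onz(n,uv,z):
    o,d=ray(n,uv); return o+d*((z-o[2])/d[:,2])[:,None]
def atd(n,uv,dep):
    o,d=ray(n,uv); return o+d*np.array(dep).reshape(-1,1)
def proj(n,P):
    K,D,R,t=cal(n); return cv2.projectPoints(np.array(P,float).reshape(-1,1,3),R,t,K,D)[0].reshape(-1,2)
def cloud(n,d):
    v,u=np.mgrid[0:480,0:640]; P=atd(n,np.c_[u.ravel(),v.ravel()],d.ravel()).reshape(480,640,3); P[d==0]=np.nan; return P
E
python3 - <<'E'
from h import *
s=arm.observe(); print({k:np.round(v,3) for k,v in s.items()}, arm.tip_reach)
for n in("top","side"):
    shot(n,n+"0"); K,D,R,t=cal(n); print(n,K[0,0],(-R.T@t).round(3),R[2].round(3))
E
```

```text
pics
{'clock': np.float64(0.0), 'joints': array([ 1.125,  0.435,  0.025,  1.574, -0.012,  1.134, -0.075]), 'dq': array([ 0.001,  0.001, -0.   , -0.001,  0.   , -0.001,  0.001]), 'joint_efforts': array([-0.0000e+00, -6.6785e+01,  9.8500e-01, -3.1446e+01, -6.0000e-02,
        4.3000e-02,  0.0000e+00]), 'position': array([ 0.21 , -0.588,  0.291]), 'ee_rot': array([-3.094e+00, -5.350e-01,  1.000e-03]), 'force': array([ 0.723, -0.236, -0.739]), 'ft_torque': array([-0.008,  0.024,  0.043]), 'width': np.float64(0.997)} 0.0655
top 548.7976913638648 [0.404 0.093 1.5  ] [ 0.096 -0.005 -0.995]
side 460.0434191799197 [0.028 0.618 0.747] [ 0.561 -0.547 -0.621]
```

View pics/top0.png

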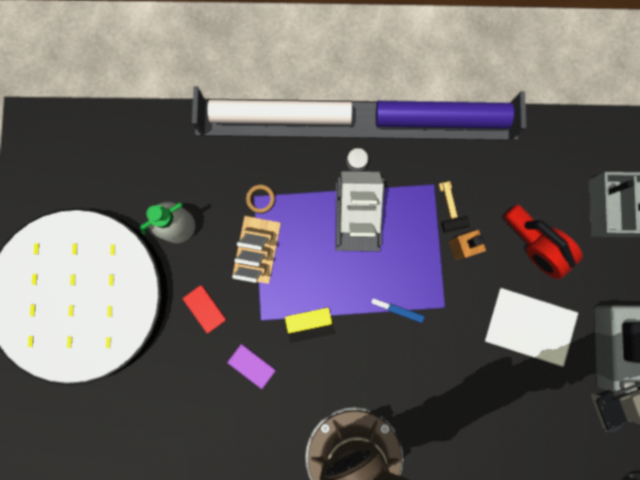

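View pics/side0.png

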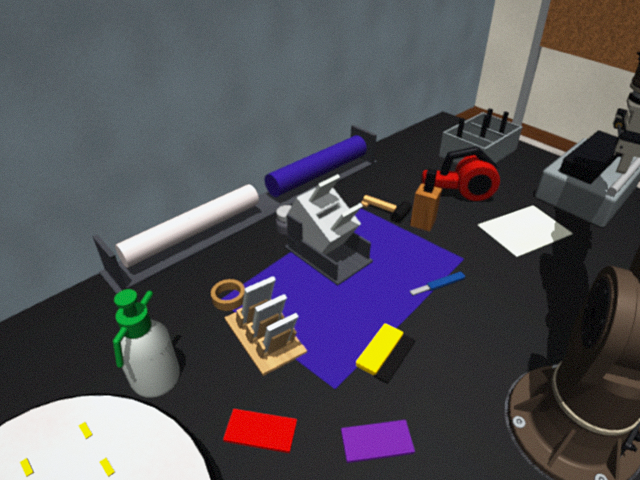

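```bash
python3 - <<'E'
import cv2,numpy as np
t=cv2.imread("pics/top0.png"); s=cv2.imread("pics/side0.png")
f=lambda im,x,y,w,h,W,H: cv2.resize(im[y:y+h,x:x+w],(W,H),interpolation=cv2.INTER_CUBIC)
a=np.hstack([f(t,325,160,70,100,280,300*4//3//4*3//1 if 0 else 300),f(t,225,205,70,90,260,300),f(t,435,175,65,90,260,300)])
b=np.hstack([f(s,270,165,120,125,288,300),f(s,215,265,100,115,262,300),f(s,400,165,70,85,250,300)])
cv2.imwrite("pics/crop0.png",np.vstack([a,b]))
E
python3 - <<'E'
from h import *
z=np.load("pics/top0.npz"); P=cloud("top",z["d"]); 
s=np.load("pics/side0.npz"); Q=cloud("side",s["d"])
np.set_printoptions(linewidth=250,precision=0,suppress=True)
print("table",np.nanmedian(P[380:420,200:300,2]),np.nanmedian(Q[270:290,420:440],axis=(0,1)))
print((P[165:260:4,330:392:4,2]*1000))
print((P[205:295:4,228:290:4,2]*1000))
print((P[220:262:3,445:490:3,2]*1000))
for uv in [(360,210),(257,250),(467,243)]: print(P[uv[1],uv[0]]*1000)
E
```

```text
table -0.00016702556034031701 [ 0. -0.  0.]
[[ -1.   2.   3.   2.  20.  52.  59.  57.  59.  31.   5.   5.  -7.   2.  -3.   3.]
 [ -0.   0.  -2.   4.   4.  28.  38.  34.  37.   2.  -3.   0.  -7.  -4.   4.  -4.]
 [  4.   1.   5.  89.  88.  94.  88.  89.  86.  90.  87.  89.  82.   8.  -5.   4.]
 [ -3.  -1.   5. 124. 121. 119. 120. 121. 122. 117. 121. 113. 116.  -0.  -2.   3.]
 [  2.  -2. 111. 150. 149. 147. 150. 147. 145. 145. 154. 144. 149. 109.  -3.   3.]
 [ -1.   3. 106. 163. 167. 172. 166. 165. 166. 165. 164. 168. 168. 164.  -1.  -1.]
 [  4.   0. 104. 159. 161. 158. 163. 163. 162. 154. 162. 161. 161. 160.  -3.   2.]
 [ -5.   1. 106. 152. 152. 163. 171. 170. 172. 173. 170. 170. 156. 107.  -1.   5.]
 [ -7.   4. 100. 155. 148. 144. 198. 193. 197. 197. 189. 199. 151. 105.   1.  -6.]
 [ -4.  -2.  59. 146. 145. 141. 216. 221. 216. 214. 215. 217. 143.  -0.  -2.   1.]
 [ -1.  -1.  59. 140. 139. 135. 135. 137. 139. 137. 139. 143. 142.  -1.   2.   5.]
 [ -2.   1.  60. 131. 131. 125. 120. 125. 121. 122. 118. 121. 133.  12.  -3.   0.]
 [  2.  -1.  61. 130. 124. 132. 131. 126. 124. 132. 128. 127
[... 3293 characters left out ...]
  98.  -5.   3.  -0.]
 [ -4.   2.   1.  -6.  96. 101. 100. 107. 105. 164. 167. 163. 166.  -0.   0.]
 [ -0.   2.  27.  54.  83. 101. 103. 104. 126. 154. 164. 161. 165.  -1.  -1.]
 [ -0.   1.  17.  53.  78. 108. 103. 109. 115. 145. 157. 166. 161.   5.   0.]
 [ -3.  -2.   9.  42.  65.  93. 100. 106. 116. 130. 102. 104. 104. 106.  -0.]
 [ -1.  -1.  -3.  24.  63.  82.  99. 107. 102.  96. 108. 106. 107. 100.  -6.]
 [ -1.  -2.  -4.  20.  48.  72.  98. 104. 106. 110. 111.  -3.  -4.  -2.   2.]
 [  1.  -2.  -5.   4.  37.  68.  94. 100.  -0.   3.   1.   2.   0.   1.  -1.]
 [ -1.   0.   3.  -0.  23.  -1.  -4.  -3.  -3.   3.  -3.  -3.  -2.   1.  -3.]]
[643.  -3. 120.]
[542. 264.  61.]
[ 563. -278.  109.]
```

View pics/crop0.png

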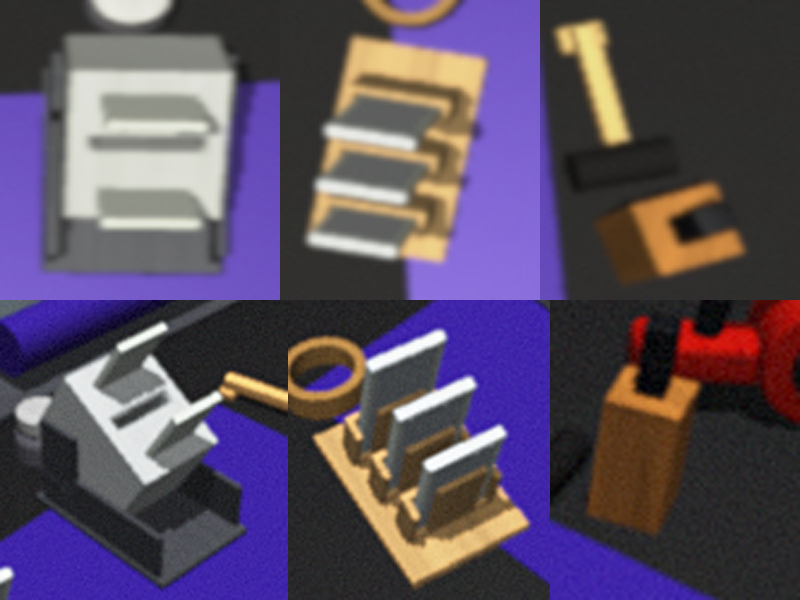

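```bash
python3 - <<'E'
from h import *
np.set_printoptions(linewidth=200,precision=1,suppress=True)
D={}
for n in("top","side"):
    z=np.load(f"pics/{n}0.npz"); D[n]=(z["im"].astype(float),cloud(n,z["d"]))
im,P=D["top"]
def end(n,box,zc,thr):
    im,_=D[n]; x0,y0,x1,y1=box; g=im[y0:y1,x0:x1].min(2); m=(g>thr).astype(np.uint8)
    c,l,st,ce=cv2.connectedComponentsWithStats(m)[0:4]; k=1+np.argmax(st[1:,4]); 
    vu=np.argwhere(l==k); uv=vu[:,::-1]+[x0,y0]; W=onz(n,uv,zc)[:,:2]*1000; 
    ce=(W.max(0)+W.min(0))/2; (rc,rs,ra)=cv2.minAreaRect(W.astype(np.float32)); 
    w=W-W.mean(0); e,v=np.linalg.eigh(w.T@w); a=np.degrees(np.arctan2(v[1,1],v[0,1]))
    print(n,"n",len(uv),"px",uv.mean(0),"mean",W.mean(0),"rect",np.array(rc),np.array(rs),ra,"long axis deg",a)
print("max",im[175:250,335:390].min(2).max(), im[235:290,228:290].min(2).max())
print(im[203:216:1,345:380:3].min(2).astype(int))
for n,bs in {"top":[((345,185,385,212),.2166),((345,215,385,245),.1746),((228,232,275,252),.154+.001),((228,249,275,266),.1402+.001),((228,265,275,285),.1261+.001)]}.items():
    for b,zc in bs:
        x0,y0,x1,y1=b; g=im[y0:y1,x0:x1].min(2); end(n,b,zc,g.max()*.87)
# stand + handle
z=P[...,2]; m=(z>.14)&(z<.19); m[:, :440]=0; m[:,500:]=0; m[:215]=0; m[270:]=0
W=P[m][:,:2]*1000; print("handle",len(W),np.median(P[m][:,2]),W.mean(0),cv2.minAreaRect(W.astype(np.float32)))
m=(z>.095)&(z<.115); m[:, :440]=0; m[:,500:]=0; m[:215]=0; m[270:]=0
W=P[m][:,:2]*1000; print("stand",len(W),cv2.minAreaRect(W.astype(np.float32)))
# raked face plane
m=np.zeros(z.shape,bool); m[178:240,335:390]=1; 
g=im.min(2); 
W=P[m&np.isfinite(z)]*1000
best=None; rng=np.random.default_rng(0)
for i in range(2000):
    a=W[rng.choice(len(W),3,0)]; nn=np.cross(a[1]-a[0],a[2]-a[0]); L=np.linalg.norm(nn)
    if L<500: continue
    nn/=L; nn*=np.sign(nn[2]); c=(abs((W-a[0])@nn)<5).sum()
    if nn[2]>.7 and (best is None or c>best[0]): best=(c,nn,a[0])
q=W[abs((W-best[2])@best[1])<6]; c=q.mean(0); nn=np.linalg.svd(q-c,full_matrices=0)[2][2]; nn*=np.sign(nn[2])
print("plane",best[0],nn.round(3),c,"tilt",np.degrees(np.arccos(nn[2])),"az",np.degrees(np.arctan2(nn[1],nn[0])),cv2.minAreaRect(q[:,:2].astype(np.float32)), "z at c formula", )
E
```

```text
max 221.0 231.0
[[215 213 202 204 203 205 208 209 200 195 199 136]
 [213 196 189 186 188 191 192 193 173 161 169 160]
 [210 160 158 158 160 163 163 163 150 144 154 193]
 [208 129 132 132 132 134 128 129 126 126 139 207]
 [207 123 124 124 124 123 120 119 121 120 132 209]
 [209 134 127 127 128 127 125 124 124 124 142 209]
 [210 157 143 143 145 144 138 137 137 137 160 211]
 [212 185 174 174 176 175 166 167 168 167 181 210]
 [214 206 199 199 202 201 196 197 199 198 200 211]
 [213 214 208 208 212 210 209 210 212 211 208 212]
 [213 214 209 210 213 212 211 212 215 214 209 212]
 [214 214 210 210 213 213 211 212 214 214 210 212]
 [214 214 210 210 213 212 211 212 214 213 210 212]]
top n 487 px [362.4 195.1] mean [661.9  -1.3] rect [654.9  -2.9] [62.6 86. ] 0.7852385640144348 long axis deg 93.837542297014
top n 333 px [362.2 220. ] mean [608.6  -4.3] rect [601.2  -4. ] [39.4 83.3] 0.7688155770301819 long axis deg 91.65918174971159
top n 61 px [248.9 245.8] mean [543.7 273. ] rect [543.6 273. ] [55.7  6.4] 80.09630584716797 long axis deg 79.84400806388103
top n 57 px [246.8 262.2] mean [504.1 279.2] rect [504.3 279.6] [53.6  6.2] 80.43966674804688 long axis deg 80.56890941608971
top n 55 px [244.5 278.2] mean [464.9 285.8] rect [464.9 285.8] [53.6  6.2] 80.46238708496094 long axis deg 80.30407768762694
handle 119 0.16289103753335543 [ 562.5 -287.9] ((563.4014892578125, -289.8847961425781), (23.86570167541504, 24.774381637573242), 22.290136337280273)
stand 365 ((562.5758666992188, -289.740478515625), (55.97224044799805, 59.598350524902344), 19.074113845825195)
plane 1221 [-0.5  0.   0.9] [649.5  -3.2 137.2] tilt 29.916758749603012 az 179.79289480522723 ((646.5338745117188, -4.593700408935547), (100.53095245361328, 116.24967193603516), 89.85647583007812) z at c formula
```

```bash
python3 - <<'E'
from h import *
np.set_printoptions(linewidth=200,precision=1,suppress=True)
t=np.load("pics/top0.npz")["im"].astype(float).min(2); s=np.load("pics/side0.npz")["im"].astype(float).min(2)
print("colprofile v180..245",t[180:246,353:371].mean(1).astype(int))
print("row207",t[206:208,340:388].mean(0).astype(int))
print("farTop row203 u340..388",t[202:204,340:388].mean(0).astype(int))
m=np.zeros(t.shape,np.uint8); m[203:213,340:380]=t[203:213,340:380]<168
uv=np.argwhere(m)[:,::-1]; n=np.array([-.5,0,.866])
o,d=ray("top",uv)
def face(o,d,c=np.array([.648,-.004,.135])): return o+d*(((c-o)@n)/(d@n))[:,None]
W=face(o,d)*1000; print("slot top",len(uv),uv.mean(0),W.mean(0),cv2.minAreaRect(W[:,:2].astype(np.float32)))
b=s[198:228,305:350]; print(b[::2,::2].astype(int))
E
```

```text
colprofile v180..245 [126 126 132 160 195 211 214 213 213 211 199 173 146 136 134 134 135 135 137 151 183 214 218 204 187 159 130 121 125 140 170 199 210 212 212 212 212 212 212 212 212 208 190 158 137 134 134 134 135
 135 135 142 167 202 218 199 149 113 104 104 105 105 105 105 105 106]
row207 [ 95 139 188 209 213 207 188 155 126 120 125 128 128 128 128 128 128 128 128 128 128 126 125 124 124 125 124 124 125 123 123 123 123 120 121 135 166 194 208 210 201 166 107  59  45  52  66  72]
farTop row203 u340..388 [ 88 131 185 209 214 215 215 215 214 211 205 201 207 211 210 206 205 210 213 212 212 212 213 213 213 214 214 214 213 209 207 206 207 208 212 207 185 150 133 154 182 173 118  64  45  44  53  65]
slot top 184 [360.2 207. ] [647.7  -2.  134.8] ((646.4537963867188, 0.04099273681640625), (20.8564395904541, 97.9936294555664), 0.7152131795883179)
[[229 229 183 115  81  70  80 104 119 115 124 121 124 126 120 112 138 210 147  31  34  34  38]
 [232 229 142  93  81 104 112 120 116 121 119 123 120 120 119 125 157 211 223  96  29  31  37]
 [231 232 215 139 114 117 124 124 122 119 122 117 124 1
[... 480 characters left out ...]
3 223 228 229 228 232 239 242 238]
 [ 98  96 163 229 228 202 114  76  54  56  57 110 186 224 228 227 223 229 191 238 242 200  99]
 [ 99 101  98 194 231 229 140  58  61 106 179 220 230 227 226 226 228 198 116 175 114  65  67]
 [ 92  97  97 109 209 232 222 139 177 219 226 226 227 229 229 224 212 130  99  70  67  69  63]
 [ 95  96  94  95 141 222 231 228 229 225 224 226 222 227 228 219 142 106  80  69  69  72  84]
 [103 103  99  95  93 155 231 227 228 229 223 223 226 224 226 167 113  84  69  63  73 102 120]
 [100 103  99  92  97 109 188 231 227 228 226 226 228 222 184 109  87  67  70  94 114 125 122]
 [100  93  99  96  96  98 110 213 228 228 227 227 228 199 117  88  67  84 104 120 121 123 124]]
```

```bash
python3 - <<'E'
from h import *
np.set_printoptions(linewidth=200,precision=1,suppress=True)
print("far->mouth",onz("top",[(361.3,202.0)],.2166)*1000-[1.4,0,0],"near->mouth",onz("top",[(361.3,234.0)],.1746)*1000+[71.4,0,0])
print("slot lo/hi/ctr",onz("top",[(361.3,209.8),(361.3,204.8),(361.3,207.3),(346.6,207.3),(376.05,207.3)],.135)*1000)
# side: slot dark centroid on face plane
n=np.array([-.5,0,.866]); s=np.load("pics/side0.npz")["im"].min(2)
vv,uu=np.mgrid[204:220,314:342]; P=proj("side",[[.648-.05,-.004-.0,.135-.03]])
m=(s[204:220,314:342]<135)
c,l,st,ce=cv2.connectedComponentsWithStats(m.astype(np.uint8)); k=1+np.argmax(st[1:,4])
uv=np.c_[uu[l==k],vv[l==k]]; o,d=ray("side",uv); W=(o+d*(((np.array([.648,-.004,.135])-o)@n)/(d@n))[:,None])*1000
print("side slot",len(uv),W.mean(0),W.min(0),W.max(0))
# side: stand handle top & rack tops check by depth cloud
z=np.load("pics/side0.npz"); Q=cloud("side",z["d"])*1000; im=z["im"].astype(int)
for c,box in {"C":(243,270,280,300),"B":(253,290,290,315),"A":(263,308,302,332)}.items():
    x0,y0,x1,y1=box; m=im[y0:y1,x0:x1].min(2)>222; q=Q[y0:y1,x0:x1][m]; q=q[np.isfinite(q[:,0])]; q=q[q[:,2]>100]; print(c,len(q),np.median(q,0),(q.max(0)+q.min(0))/2)
h=Q[165:195,420:445]; h=h[(h[...,2]>150)&(h[...,2]<172)]; h=h[(abs(h[:,0]-563)<40)&(abs(h[:,1]+290)<40)]; print("handle side",len(h),h.mean(0))
print("TCP targets vs A..C in top proj", proj("top",[[.648,-.003,.135]]),proj("side",[[.648,-.003,.135]]))
E
```

```text
far->mouth [[643.8   1.1 216.6]] near->mouth [[645.4  -2.3 174.6]]
slot lo/hi/ctr [[640.5  -4.8 135. ]
 [653.3  -4.7 135. ]
 [646.9  -4.8 135. ]
 [646.4  32.3 135. ]
 [647.4 -42.  135. ]]
side slot 118 [646.6  -3.5 134.2] [641.3 -38.8 131.1] [651.7  29.8 137.1]
C 119 [544.  270.2 153.6] [526.6 272.6 147.9]
B 117 [505.8 279.5 139.8] [504.7 279.2 139.8]
A 120 [466.2 287.8 125.4] [465.8 285.9 125.1]
handle side 92 [ 562.3 -285.4  160.8]
TCP targets vs A..C in top proj [[360.6 206.9]] [[327.4 210.2]]
```

Call:
carry_out(plan=[[0,0,4,0,9],[3,3,4,0,9],[35.3,29.9,4,0,9],[35.3,29.9,4,0,9],[35.3,29.9,4,0,9],[35.3,29.9,4,0,9],[35.3,29.9,4,0,9],[35.3,29.9,4,0,9],[35.3,29.9,4,0,9],[35.3,29.9,4,0,9],[35.3,29.9,4,0,9],[35.3,29.9,4,0,9],[35.3,29.9,0,0,6],[35.3,29.9,0,0,6]], squeeze=12)

```text
clock: 1.5
position: [0.5599, -0.2894, 0.2869]
ee_rot: [-3.091, -0.533, 0.013]
force: [-1.6, -0.6, -1.5]
width: 0.855
```

Call:
carry_out(plan=[[0.28,0.07,0,0,6],[0.28,0.07,-4.5,0,6],[0.28,0.07,-9,0,6],[0.28,0.07,-9.5,0,6],[0.28,0.07,-9.5,0,6]])

```text
clock: 2.0
position: [0.5626, -0.2892, 0.1925]
ee_rot: [-3.09, -0.532, 0.014]
force: [-0.2, -0.1, 1.0]
width: 0.656
```

```bash
python3 - <<'E'
from h import *
a,_=shot("side","s1"); b,_=shot("top","t1")
f=lambda im,x,y,w,h: cv2.resize(im[y:y+h,x:x+w],(400,400),interpolation=cv2.INTER_CUBIC)
cv2.imwrite("pics/c1.png",np.hstack([f(a,380,100,120,120),f(b,420,190,100,100)])[:,:,::-1])
s=arm.observe(); print(s["position"],s["force"],s["width"])
E
```

```text
[ 0.56404279 -0.28952396  0.19474875] [0.28035953 0.41161622 0.87969234] 0.6505737473277978
```

View pics/c1.png

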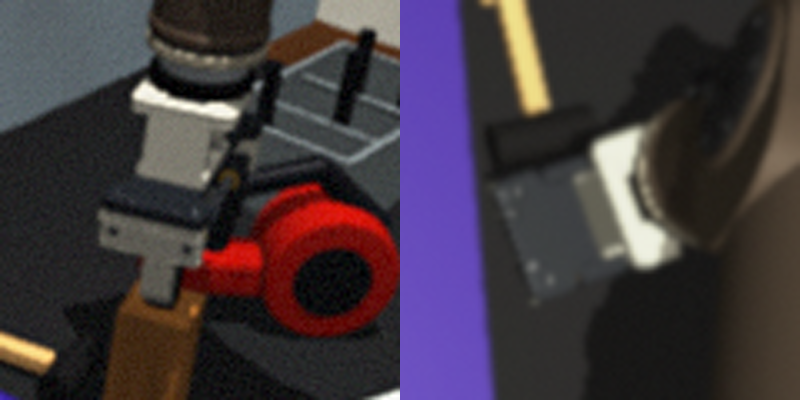

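Call:
carry_out(plan=[[0,0,0,0,0],[0,0,0,0,0],[0,0,0,0,0],[0,0,0,0,0],[0,0,0,0,0],[0,0,0,0,0],[0,0,0,0,0]], squeeze=12)

```text
clock: 2.8
position: [0.5641, -0.2897, 0.1949]
ee_rot: [-3.093, -0.533, 0.008]
force: [-0.7, -0.1, 2.1]
width: 0.261
```

Call:
carry_out(plan=[[0,0,2,0,0],[0,0,5,0,0],[0,0,8,0,0],[0,0,8,0,0],[0,0,8,0,0],[-1.38,-0.49,8,0,0],[-2.39,-0.85,7.9,0,0],[-3.38,-1.2,7.7,0,0],[-4.36,-1.55,7.4,0,0],[-5.3,-1.89,7,0,0],[-6.21,-2.21,6.5,0,0],[-6.21,-2.21,6.5,0,0],[-6.21,-2.21,6.5,0,0]])

```text
clock: 4.1
position: [0.5013, -0.312, 0.2596]
ee_rot: [-3.093, -0.532, 0.01]
force: [0.0, -0.2, -0.9]
width: 0.26
```

```bash
python3 - <<'E'
from h import *
a,_=shot("side","s2"); b,_=shot("top","t2")
f=lambda im,x,y,w,h: cv2.resize(im[y:y+h,x:x+w],(400,400),interpolation=cv2.INTER_CUBIC)
cv2.imwrite("pics/c2.png",np.hstack([f(a,380,100,120,120),f(b,420,190,100,100)])[:,:,::-1])
s=arm.observe(); print(s["position"],s["force"],s["width"])
E
```

```text
[ 0.50169505 -0.3118365   0.25973759] [-0.82646306 -0.65938131 -0.42089662] 0.26272230017003834
```

View pics/c2.png

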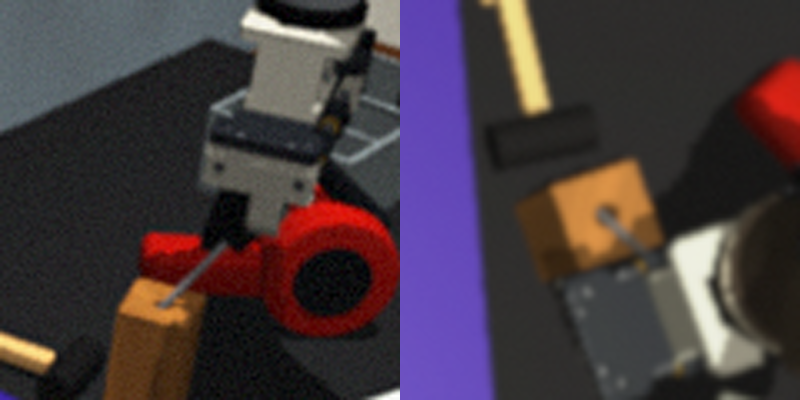

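Call:
carry_out(plan=[[0,0,3,0,0],[0,0,7,0,0],[0,0,11,0,0],[0.3,3,12,-0.05,0],[0.6,6,12,-0.12,0],[0.9,9,12,-0.2,0],[1.2,12,12,-0.28,0],[1.5,15,12,-0.34,0],[1.8,18,12,-0.34,0],[2.1,21,12,-0.34,0],[2.4,24,12,-0.34,0],[2.7,27,12,-0.34,0],[2.9,29.5,12,-0.34,0],[3.05,30.8,12,-0.34,0],[3.05,30.8,12,-0.34,0],[3.05,30.8,12,-0.34,0]], squeeze=20)

```text
clock: 5.8
position: [0.5323, -0.0049, 0.3797]
ee_rot: [-3.138, -0.001, 0.009]
force: [0.6, 0.5, -2.1]
width: 0.26
```

```bash
python3 - <<'E'
from h import *
a,_=shot("side","s3"); b,_=shot("top","t3")
f=lambda im,x,y,w,h: cv2.resize(im[y:y+h,x:x+w],(400,400),interpolation=cv2.INTER_CUBIC)
cv2.imwrite("pics/c3.png",np.hstack([f(a,240,110,150,150),f(b,310,150,100,100)])[:,:,::-1])
s=arm.observe(); print(s["position"],s["ee_rot"],s["force"],s["width"])
p=s["position"]; print(proj("side",[p+[.069,0,-.1665],[.646,-.0043,.135]]),proj("top",[p+[.069,0,-.1665]]))
E
```

```text
[ 0.53223325 -0.00560738  0.37966309] [-3.13820934e+00  1.66115794e-03  8.62475058e-03] [ 0.88387291 -0.62057002 -1.44065278] 0.26007843318866375
[[344.0170061  189.19951377]
 [328.38251437 210.3384938 ]] [[363.93265886 220.58736939]]
```

View pics/c3.png

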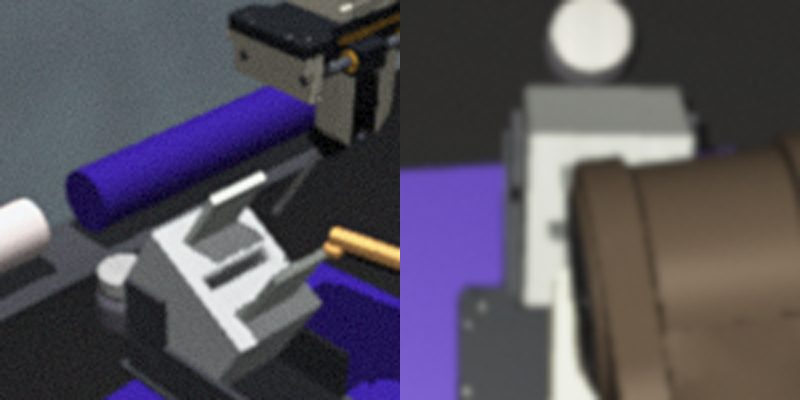

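Call:
carry_out(plan=[[1,0.1,-1.73,0,0],[2,0.1,-3.46,0,0],[3,0.1,-5.2,0,0],[4,0.1,-6.93,0,0],[4.5,0.1,-7.79,0,0],[5,0.1,-8.66,0,0],[5.5,0.1,-9.53,0,0],[5.5,0.1,-9.53,0,0]], squeeze=12)

```text
clock: 6.7
position: [0.5873, -0.0049, 0.2834]
ee_rot: [-3.138, 0.002, 0.01]
force: [0.0, 0.5, -2.5]
width: 0.261
```

Call:
carry_out(plan=[[0.25,0,-0.43,0,0],[0.5,0,-0.87,0,0],[0.75,0,-1.3,0,0],[0.95,0,-1.65,0,0],[0.95,0,-1.65,0,0],[0.95,0,-1.65,0,0]])

```text
clock: 7.3
position: [0.5967, -0.0049, 0.2669]
ee_rot: [-3.138, 0.002, 0.011]
force: [-0.2, -0.1, -1.5]
width: 0.262
```

Call:
carry_out(plan=[[0.15,0,-0.26,0,0],[0.3,0,-0.52,0,0],[0.4,0,-0.69,0,0],[0.5,0,-0.87,0,0],[0.5,0,-0.87,0,0]])

```text
clock: 7.8
position: [0.6012, -0.0048, 0.2595]
ee_rot: [-3.138, 0.002, 0.011]
force: [-8.4, 0.3, 12.4]
width: 0.261
```

Call:
carry_out(plan=[[-0.5,0,0.87,0,0],[-0.5,1,0.87,0,0],[-0.5,1,0.87,0,0],[-0.25,1,0.43,0,0],[0.0,1,0.0,0,0],[0.0,1,0.0,0,0],[0.0,1,0.0,0,0]])

```text
clock: 8.5
position: [0.6011, 0.0052, 0.2588]
ee_rot: [-3.138, 0.002, 0.013]
force: [-1.6, 0.4, -1.0]
width: 0.262
```

```bash
python3 - <<'E'
from h import *
a,_=shot("side","s4")
cv2.imwrite("pics/c4.png",cv2.resize(a[110:230,260:400],(700,600),interpolation=cv2.INTER_CUBIC)[:,:,::-1])
s=arm.observe(); p=s["position"]; print(p,s["force"])
ax=np.array([-.5,0,.866]); m=np.array([.646,p[1],.135])
for dep in(45,60,75): print(dep,((proj("side",[m,m+ax*(95-dep)/1000])-[260,110])*5).round(0).tolist())
E
```

```text
[0.60116216 0.00511282 0.25882671] [ 0.03992656 -0.93960464 -1.31410379]
45 [[327.0, 510.0], [368.0, 454.0]]
60 [[327.0, 510.0], [356.0, 471.0]]
75 [[327.0, 510.0], [343.0, 488.0]]
```

View pics/c4.png

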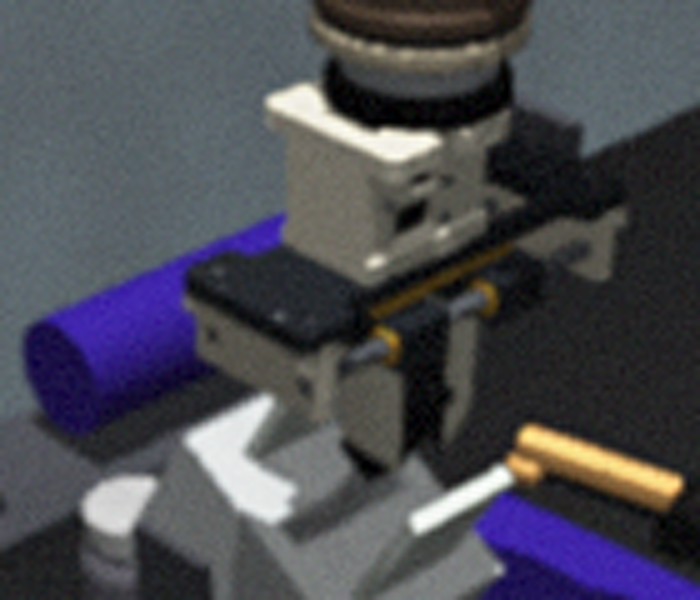

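Call:
carry_out(plan=[[0.1,0,-0.17,0,0],[0.2,0,-0.35,0,0],[0.2,0,-0.35,0,0]])

```text
clock: 8.85
position: [0.6026, 0.0051, 0.2562]
ee_rot: [-3.139, 0.002, 0.014]
force: [-8.5, 0.5, 12.4]
width: 0.262
```

Call:
carry_out(plan=[[-1,0,1.73,0,0],[-2.5,0,4.33,0,0],[-4.5,0,7.79,0,0],[-6,0,10.4,0,0],[-7,-1,12.1,0,0],[-7,-1,12.1,0,0],[-7,-1,12.1,0,0]])

```text
clock: 9.55
position: [0.5329, -0.0051, 0.3767]
ee_rot: [-3.139, 0.004, 0.013]
force: [-0.4, 0.9, -1.6]
width: 0.264
```

```bash
python3 - <<'E'
from h import *
a,_=shot("side","s5")
s=arm.observe(); p=s["position"]; print(p,s["force"])
ax=np.array([-.5,0,.866]); g=p+[0,0,-.047]
for L in(138,134,130,126,122): print(L,proj("side",[g-ax*L/1000]).round(1).tolist())
i3=np.load("pics/s3.npz")["im"]
f=lambda im: cv2.resize(im[150:200,325:375],(400,400),interpolation=cv2.INTER_CUBIC)
cv2.imwrite("pics/c5.png",np.hstack([f(i3),f(a)])[:,:,::-1])
E
```

```text
[ 0.53277142 -0.00476072  0.37603583] [-0.20356041 -0.17087024 -1.29493729]
138 [[343.5, 190.7]]
134 [[344.2, 189.7]]
130 [[345.0, 188.7]]
126 [[345.7, 187.7]]
122 [[346.4, 186.7]]
```

View pics/c5.png

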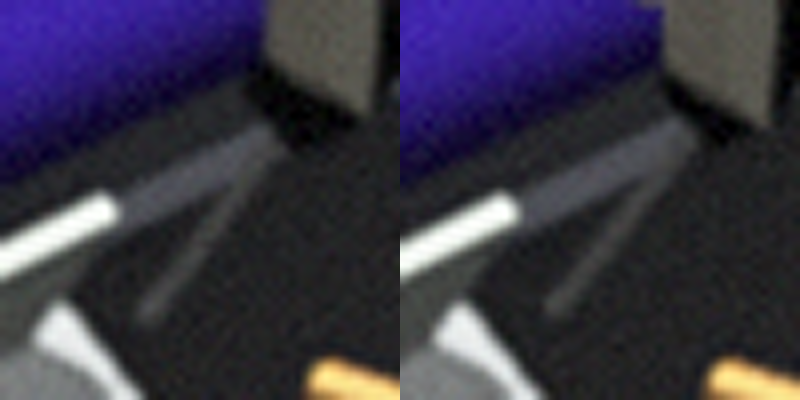

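Call:
carry_out(plan=[[0,-1.5,0,0,0],[-0.3,-4,0,0,0],[-0.8,-8,0,0.05,0],[-1.2,-12,0,0.12,0],[-1.6,-16,0,0.2,0],[-2,-20,0,0.28,0],[-2.5,-24,0,0.34,0],[-2.8,-27.5,0,0.34,0],[-3.1,-30,-1,0.34,0],[-3.1,-30.6,-4,0.34,0],[-3.1,-30.6,-7.5,0.34,0],[-3.1,-30.6,-9.5,0.34,0],[-3.1,-30.6,-10.4,0.34,0],[-3.1,-30.6,-10.4,0.34,0]], squeeze=20)

```text
clock: 11.0
position: [0.501, -0.3111, 0.2701]
ee_rot: [-3.094, -0.528, 0.021]
force: [-0.9, -0.0, -0.8]
width: 0.26
```

```bash
python3 - <<'E'
from h import *
a,_=shot("side","s6"); b,_=shot("top","t6")
s=arm.observe(); p=s["position"]; print(p,s["ee_rot"],s["force"])
u=np.array([.942,.335,0]); g=p+[0,0,-.047]; tip=g+u*.0655-[0,0,.1134]
print(tip, proj("side",[tip,[.5627,-.2889,.105]]).round(1), proj("top",[tip,[.5627,-.2889,.105]]).round(1))
f=lambda im,x,y: cv2.resize(im[y:y+60,x:x+60],(400,400),interpolation=cv2.INTER_CUBIC)
cv2.imwrite("pics/c6.png",np.hstack([f(a,400,150),f(b,440,210)])[:,:,::-1])
E
```

```text
[ 0.50213034 -0.31123602  0.27257903] [-3.09588628 -0.52850324  0.01555731] [ 0.66279428 -0.0702961  -1.53642345]
[ 0.56383134 -0.28929352  0.11217903] [[428.3 188.4]
 [428.1 190.9]] [[471.9 242.6]
 [471.  243.3]]
```

View pics/c6.png

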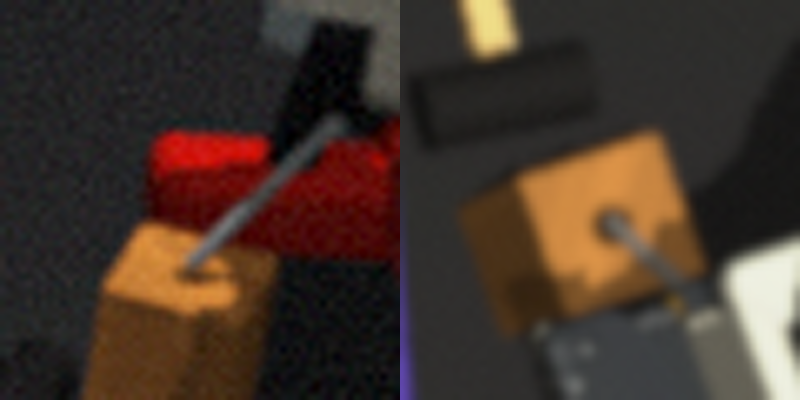

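Call:
carry_out(plan=[[0.1,0.04,-0.8,0,0],[0.23,0.08,-1.6,0,0],[0.23,0.08,-1.6,0,0],[1.2,0.43,-1.1,0,0],[2.2,0.78,-0.65,0,0],[3.25,1.16,-0.3,0,0],[4.31,1.53,-0.05,0,0],[5.4,1.92,0.1,0,0],[6.49,2.31,0.15,0,0],[6.49,2.31,0.15,0,0],[6.2,2.2,0.1,0,0],[6.2,2.2,0.1,0,0]], squeeze=10)

```text
clock: 12.3
position: [0.5635, -0.2894, 0.2732]
ee_rot: [-3.096, -0.528, 0.017]
force: [0.6, -0.8, -2.0]
width: 0.262
```

```bash
python3 - <<'E'
from h import *
a,_=shot("side","s7"); b,_=shot("top","t7")
s=arm.observe(); p=s["position"]; print(p,s["ee_rot"],s["force"])
f=lambda im,x,y: cv2.resize(im[y:y+70,x:x+70],(400,400),interpolation=cv2.INTER_CUBIC)
cv2.imwrite("pics/c7.png",np.hstack([f(a,395,140),f(b,430,205)])[:,:,::-1])
E
```

```text
[ 0.56356347 -0.28949269  0.27346437] [-3.09586923 -0.52742619  0.01618175] [ 0.12382789  0.39821581 -1.1047419 ]
```

View pics/c7.png

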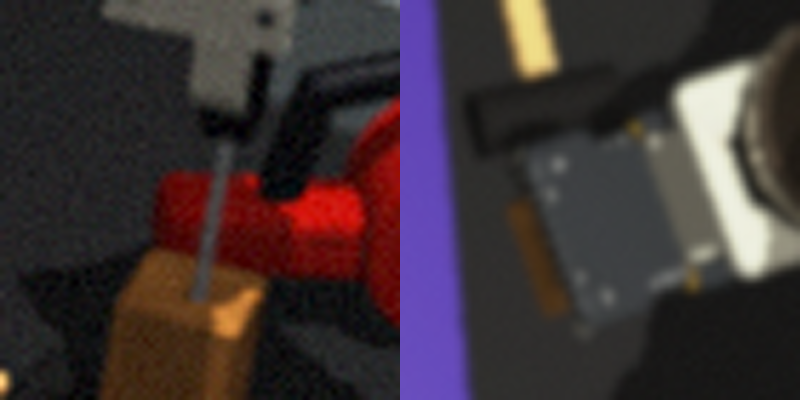

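Call:
carry_out(plan=[[0,0,-2,0,0],[0,0,-4,0,0],[0,0,-6,0,0],[0,0,-7.5,0,0],[0,0,-8,0,0],[0,0,-8.3,0,0],[0,0,-8.3,0,0]], squeeze=6)

```text
clock: 13.1
position: [0.5633, -0.2896, 0.1906]
ee_rot: [-3.096, -0.527, 0.017]
force: [-0.5, -0.1, -1.6]
width: 0.258
```

Call:
carry_out(plan=[[0,0,-0.3,0,0],[0,0,-0.6,0,0],[0,0,-0.6,0,0]])

```text
clock: 13.4
position: [0.5642, -0.2896, 0.1857]
ee_rot: [-3.097, -0.527, 0.013]
force: [0.1, 1.1, 1.9]
width: 0.263
```

Call:
carry_out(plan=[[0,0,0,0,5],[0,0,0,0,5],[0,0,0,0,5],[0,0,3,0,5],[0,0,8,0,7],[0,0,13,0,9],[-2,4,14,-0.1,9],[-4,9,14,-0.2,9],[-6,14,14,-0.35,9],[-9.4,57.5,14,-0.506,9],[-9.4,57.5,14,-0.506,9],[-9.4,57.5,14,-0.506,9],[-9.4,57.5,14,-0.506,9],[-9.4,57.5,14,-0.506,9],[-9.4,57.5,14,-0.506,9],[-9.4,57.5,14,-0.506,9],[-9.4,57.5,14,-0.506,9],[-9.4,57.5,14,-0.506,9],[-9.4,57.5,8,-0.506,9],[-9.4,57.5,4,-0.506,9]])

```text
clock: 15.4
position: [0.4702, 0.288, 0.2256]
ee_rot: [-3.125, 0.259, 0.008]
force: [1.1, 0.3, -1.8]
width: 0.979
```

```bash
python3 - <<'E'
from h import *
a,d=shot("side","s8"); b,e=shot("top","t8")
s=arm.observe(); p=s["position"]; print(p,s["ee_rot"],s["force"],s["width"])
P=cloud("top",e)*1000; m=(P[...,2]>140)&(P[...,2]<190); m[:, :440]=0; m[:,500:]=0; m[:215]=0; m[270:]=0
print("rod handle",m.sum(),P[m].mean(0),np.median(P[m][:,2]),P[m].max(0),P[m].min(0))
f=lambda im,x,y,w: cv2.resize(im[y:y+w,x:x+w],(400,400),interpolation=cv2.INTER_CUBIC)
cv2.imwrite("pics/c8.png",np.hstack([f(a,200,210,150),f(b,200,200,100)])[:,:,::-1])
E
```

```text
[0.46718873 0.28321336 0.22010925] [ 3.12557388 -0.2628394  -0.02614016] [-1.14064082 -0.93521621  0.35569138] 0.9813616941281962
rod handle 117 [ 558.24342082 -287.16348884  161.77337786] 163.78108647335554 [ 572.29207897 -275.2706123   170.32209404] [ 545.26262533 -303.20706015  142.20260085]
```

View pics/c8.png

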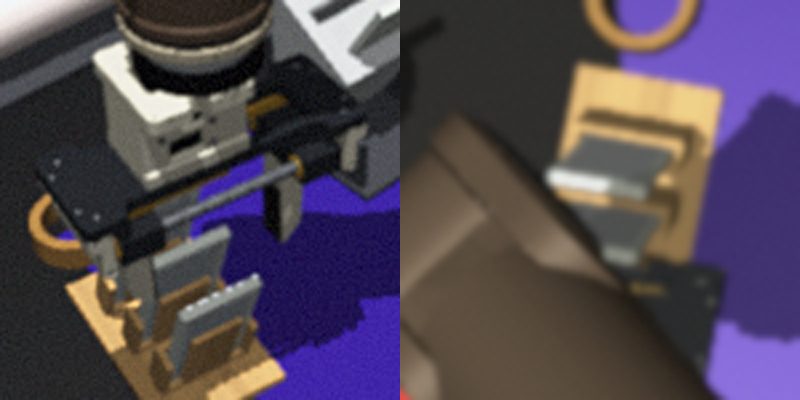

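Call:
carry_out(plan=[[0.28,0.2,0,0,9],[0.28,0.2,-2,0,9],[0.28,0.2,-4,0,9],[0.28,0.2,-5.95,0,9],[0.28,0.2,-5.95,0,9],[0.28,0.2,-5.95,0,9]], squeeze=10)

```text
clock: 16.1
position: [0.4712, 0.2857, 0.1627]
ee_rot: [3.127, -0.264, -0.023]
force: [-0.2, -0.3, 0.2]
width: 0.981
```

```bash
python3 - <<'E'
from h import *
a,d=shot("side","s9")
s=arm.observe(); p=s["position"]; print(p,s["ee_rot"],s["force"],s["width"])
cv2.imwrite("pics/c9.png",cv2.resize(a[240:360,220:340],(600,600),interpolation=cv2.INTER_CUBIC)[:,:,::-1])
E
```

```text
[0.47116721 0.28592191 0.16284139] [ 3.12744309 -0.26361615 -0.02246817] [ 0.20706946  0.07986286 -0.02021331] 0.9803890092570671
```

View pics/c9.png

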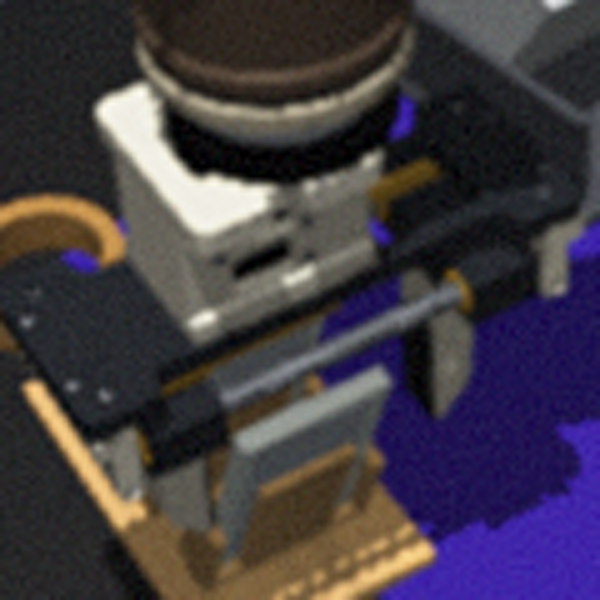

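Call:
carry_out(plan=[[0,0,0,0,5],[0,0,0,0,5],[0,0,0,0,5],[0,0,0,0,5],[0,0,0,0,5],[0,0,0,0,5]], squeeze=12)

```text
clock: 16.75
position: [0.4712, 0.2859, 0.163]
ee_rot: [3.127, -0.264, -0.022]
force: [-0.1, -0.2, 3.8]
width: 0.651
```

Call:
carry_out(plan=[[-0.5,0.09,1.4,0,5],[-1.0,0.17,2.8,0,5],[-1.5,0.26,4.2,0,5],[-2.0,0.34,5.6,0,5],[-2.5,0.43,7,0,5],[-3.03,0.52,8.5,0,5],[-3.03,0.52,8.5,0,5],[-3.03,0.52,12,0,5],[-3.03,0.52,12,0,5]])

```text
clock: 17.65
position: [0.442, 0.2922, 0.2864]
ee_rot: [-3.13, 0.264, 0.016]
force: [0.7, 0.3, -1.6]
width: 0.655
```

```bash
cat > ba.py <<'E'
from h import *
def blade(tag,g=None):
    """white/grey plate pixels near the gripped blade in side view; fit its axis in the plane y=const through the grip"""
    im,d=shot("side",tag); Q=cloud("side",d)*1000
    s=arm.observe(); p=s["position"]*1000; print("TCP",p.round(1),np.round(s["ee_rot"],3),np.round(s["force"],1),round(float(s["width"]),3))
    return im,d,Q,p
E
python3 - <<'E'
from ba import *
np.set_printoptions(linewidth=200,precision=1,suppress=True)
im,d,Q,p=blade("s10")
r=Q-p; ok=(abs(r[...,0])<90)&(abs(r[...,1])<40)&(r[...,2]<-70)&(r[...,2]>-170)
q=Q[ok]; print(len(q)); 
c=q.mean(0); n=np.linalg.svd(q-c,full_matrices=0)[2][2]; n*=np.sign(n[0]); print(c-p,n,"tilt",np.degrees(np.arcsin(-n[2])) ,"resid",((q-c)@n).std())
print("lowest",np.percentile(q[:,2]-p[2],[1,3]))
# rack tops left
b,e=shot("top","t10"); P=cloud("top",e)*1000
for nm,xy in {"A":(465,286),"B":(504,279),"C":(544,273)}.items():
    m=(abs(Q[...,0]-xy[0])<12)&(abs(Q[...,1]-xy[1])<25)&(Q[...,2]>60)&(Q[...,2]<165); print(nm,m.sum(),Q[m][:,2].max() if m.any() else None)
E
```

```text
TCP [441.6 291.7 284.6] [ 3.1 -0.3 -0. ] [-0.   0.1 -1.8] 0.654
666
[  25.9    1.2 -113.9] [ 0.8 -0.2  0.6] tilt -33.42006430493248 resid 7.033312229762182
lowest [-167.9 -162.2]
A 242 164.8315019605121
B 153 142.84165899573642
C 117 156.57882575329506
```

```bash
cat >> ba.py <<'E'
def plane(q,thr=2.5,it=3000,nmin=None):
    rng=np.random.default_rng(0); best=(0,)
    for _ in range(it):
        a=q[rng.choice(len(q),3,0)]; n=np.cross(a[1]-a[0],a[2]-a[0]); L=np.linalg.norm(n)
        if L<200: continue
        n/=L; n*=np.sign(n[0])
        if n[0]<.6: continue
        c=(abs((q-a[0])@n)<thr).sum()
        if c>best[0]: best=(c,n,a[0])
    w=q[abs((q-best[2])@best[1])<thr*1.5]; c=w.mean(0); n=np.linalg.svd(w-c,full_matrices=0)[2][2]; n*=np.sign(n[0])
    return n,c,w
E
python3 - <<'E'
from ba import *
np.set_printoptions(linewidth=200,precision=2,suppress=True)
z=np.load("pics/s10.npz"); im=z["im"].astype(int); Q=cloud("side",z["d"])*1000; p=np.array([441.6,291.7,284.6]); r=Q-p
sat=im.max(2)-im.min(2)
ok=(abs(r[...,0])<80)&(abs(r[...,1])<40)&(r[...,2]<-45)&(r[...,2]>-150)&(sat<40)
q=Q[ok]; n,c,w=plane(q); print(len(q),len(w),n,"lean",np.degrees(np.arcsin(n[2])),"az",np.degrees(np.arctan2(n[1],n[0])))
e=w-p; g=np.array([0,0,-47.]); print("front face offset from grip",(g-(c-p))@n, "zrange",e[:,2].min(),e[:,2].max())
ax=np.array([-n[2]*n[0],-n[2]*n[1],1-n[2]**2]); ax/=np.linalg.norm(ax); s=(e-g)@ax; print("axis",ax,"along",np.percentile(s,[0,1,2,98,99,100]))
E
```

```text
912 761 [ 0.92 -0.16  0.35] lean 20.265133056479108 az -9.845582974655905
front face offset from grip 3.958034176162744 zrange -146.2221547265618 -45.04485601843194
axis [-0.34  0.06  0.94] along [-104.68 -101.67 -100.09    1.79    2.83    4.41]
```

Call:
carry_out(plan=[[0,0,3,0,5],[0,0,6.8,0,5],[1.2,-3,6.8,0.04,5],[2.6,-6,6.8,0.1,5],[4,-9,6.8,0.173,5],[5.4,-12.5,6.8,0.173,5],[7,-16,6.8,0.173,5],[8.5,-19.5,6.8,0.173,5],[10,-23,6.8,0.173,5],[11.3,-26.5,6.8,0.173,5],[12.3,-28.8,6.8,0.173,5],[12.6,-29.6,6.8,0.173,5],[12.6,-29.6,6.8,0.173,5],[12.6,-29.6,6.8,0.173,5]])

```text
clock: 19.15
position: [0.5666, -0.0033, 0.3507]
ee_rot: [3.139, 0.009, -0.022]
force: [0.4, 0.1, -0.2]
width: 0.654
```

```bash
cat >> ba.py <<'E'
def report(tag,zlo=-150,ylim=40):
    np.set_printoptions(linewidth=200,precision=2,suppress=True)
    im,d,Q,p=blade(tag); im=im.astype(int); r=Q-p; sat=im.max(2)-im.min(2)
    ok=(abs(r[...,0])<90)&(abs(r[...,1])<ylim)&(r[...,2]<-45)&(r[...,2]>zlo)&(sat<40)
    q=Q[ok]; n,c,w=plane(q); e=w-p; g=np.array([0,0,-47.])
    ax=np.array([-n[2]*n[0],-n[2]*n[1],1-n[2]**2]); ax/=np.linalg.norm(ax); s=(e-g)@ax
    print(len(q),len(w),n,"lean",np.degrees(np.arcsin(n[2])),"az",np.degrees(np.arctan2(n[1],n[0])),"off",(g-(c-p))@n,"along",np.percentile(s,[0,1,2,98,99,100]))
    print("y range",np.percentile(w[:,1],[1,99]),"p",p)
E
python3 -c "from ba import *; report('s11')"
```

```text
TCP [566.6  -2.9 350.9] [ 3.14  0.01 -0.02] [0.3 0.6 0.1] 0.651
832 601 [ 0.94 -0.02  0.35] lean 20.242166422127045 az -1.1481130701777693 off 5.966696202426448 along [-105.36 -103.78 -102.9     2.77    3.47    5.55]
y range [-34.86  28.79] p [566.6   -2.92 350.91]
```

Call:
carry_out(plan=[[1,-0.1,-1.7,0,5],[2,-0.1,-3.4,0,5],[3,-0.1,-5.1,0,5],[3.8,-0.1,-6.47,0,5],[4.2,-0.1,-7.15,0,5],[4.55,-0.1,-7.75,0,5],[4.88,-0.1,-8.3,0,5],[4.88,-0.1,-8.3,0,5]])

```text
clock: 20.0
position: [0.6164, -0.0036, 0.2691]
ee_rot: [3.139, 0.011, -0.018]
force: [0.4, 0.7, 6.5]
width: 0.653
```

```bash
python3 -c "
from ba import *; report('s12',-90)
z=np.load('pics/s11.npz'); im=z['im'].astype(int); Q=cloud('side',z['d'])*1000; p=np.array([566.6,-2.9,350.9]); r=Q-p
for y0,y1 in((-35,0),(0,35),(-35,35)):
    ok=(r[...,1]>y0)&(r[...,1]<y1)&(abs(r[...,0])<90)&(r[...,2]<-55)&(r[...,2]>-125)&((im.max(2)-im.min(2))<40)
    n,c,w=plane(Q[ok]); print(y0,ok.sum(),len(w),n,np.degrees(np.arcsin(n[2])),(np.array([0,0,-47.])-(c-p))@n)
"
```

```text
TCP [616.4  -3.6 269.1] [ 3.14  0.01 -0.02] [-0.8 -0.2  6.7] 0.654
360 253 [ 0.94 -0.03  0.33] lean 19.086222629238755 az -1.5889131691358038 off 7.880924505399866 along [-43.4  -42.67 -41.96   3.73   4.14   5.88]
y range [-40.96  28.57] p [616.38  -3.56 269.1 ]
-35 211 193 [0.94 0.01 0.35] 20.249644180444857 6.120257423538943
0 248 217 [ 0.94 -0.07  0.34] 19.96993057608146 6.625891310512099
-35 459 404 [ 0.94 -0.01  0.35] 20.203038385783117 5.835523571335698
```

Call:
carry_out(plan=[[-0.25,0,0.43,0,5],[-0.25,0,0.43,0,5],[0.01,0,0.58,0,5],[0.01,0,0.58,0,5],[0.15,0,0.34,0,5],[0.26,0,0.15,0,5],[0.26,0,0.15,0,5]])

```text
clock: 20.75
position: [0.619, -0.0036, 0.27]
ee_rot: [3.139, 0.011, -0.019]
force: [0.3, 0.0, -0.3]
width: 0.656
```

Call:
carry_out(plan=[[0.1,0,-0.17,0,5],[0.2,0,-0.35,0,5],[0.3,0,-0.52,0,5],[0.3,0,-0.52,0,5]])

```text
clock: 21.15
position: [0.6222, -0.0036, 0.2646]
ee_rot: [3.139, 0.011, -0.019]
force: [0.6, 0.4, -1.4]
width: 0.653
```

Call:
carry_out(plan=[[-0.35,0,-0.14,0,5],[-0.68,0,-0.28,0,5],[-1.02,0,-0.45,0,5],[-1.35,0,-0.63,0,5],[-1.35,0,-0.63,0,5]])

```text
clock: 21.65
position: [0.608, -0.0036, 0.2581]
ee_rot: [3.139, 0.011, -0.02]
force: [0.5, -0.5, 0.4]
width: 0.652
```

```bash
python3 -c "
from ba import *; report('s13',-90)"
```

```text
TCP [608.1  -3.6 258.1] [ 3.14  0.01 -0.02] [0.1 0.4 0.6] 0.649
392 182 [ 0.88 -0.04  0.47] lean 28.14531080310485 az -2.830426619947511 off 7.386546217050148 along [-46.29 -44.55 -43.06   5.01   5.28   5.91]
y range [-40.02  28.44] p [608.1   -3.59 258.08]
```

Call:
carry_out(plan=[[0.1,0,-0.5,0,5],[0.35,0,-1,0,5],[0.6,0,-1.5,0,5],[0.8,0,-1.95,0,5],[0.9,0,-2.2,0,5],[0.9,0,-2.2,0,5]])

```text
clock: 22.3
position: [0.6171, -0.0036, 0.2354]
ee_rot: [3.139, 0.011, -0.021]
force: [2.2, -0.8, -0.7]
width: 0.655
```

Call:
carry_out(plan=[[0.1,0,-0.17,0,5],[0.2,0,-0.35,0,5],[0.25,0,-0.43,0,5],[0.25,0,-0.43,0,5]])

```text
clock: 22.7
position: [0.6197, -0.0036, 0.2309]
ee_rot: [3.139, 0.011, -0.021]
force: [1.3, 0.2, -1.1]
width: 0.653
```

Call:
carry_out(plan=[[0.1,0,-0.17,0,5],[0.2,0,-0.35,0,5],[0.2,0,-0.35,0,5]])

```text
clock: 23.0
position: [0.6218, -0.0036, 0.2271]
ee_rot: [3.139, 0.011, -0.021]
force: [1.8, 0.5, -0.8]
width: 0.652
```

```bash
python3 -c "
from ba import *; report('s14',-90)
P=np.load('pics/s14.npz')
"
```

```text
TCP [621.8  -3.6 227.2] [ 3.14  0.01 -0.02] [ 2.3  0.  -1. ] 0.649
607 150 [ 0.86 -0.04  0.51] lean 30.473839102676884 az -2.6866004717827083 off 7.374350362554518 along [-43.17 -43.   -42.92   5.6    6.37   6.89]
y range [-41.05  28.88] p [621.79  -3.59 227.18]
```

```bash
python3 - <<'E'
from ba import *
np.set_printoptions(linewidth=200,precision=1,suppress=True)
for t,p,zlo in(("s10",(441.6,291.7,284.6),-150),("s11",(566.6,-2.9,350.9),-125),("s13",(608.1,-3.6,258.1),-90),("s14",(621.8,-3.6,227.2),-80)):
    z=np.load(f"pics/{t}.npz"); im=z["im"].astype(int); Q=cloud("side",z["d"])*1000; p=np.array(p); r=Q-p
    ok=(abs(r[...,1])<30)&(abs(r[...,0])<90)&(r[...,2]<-47)&(r[...,2]>zlo)&((im.max(2)-im.min(2))<40)
    n,c,w=plane(Q[ok]); ax=np.array([-n[2]*n[0],-n[2]*n[1],1-n[2]**2]); ax/=np.linalg.norm(ax); g=np.array([0,0,-47.])
    al=(r-g)@ax; m=(abs((Q-c)@n)<5)&(abs(r[...,1])<25)&(al<40)&(al>-130)
    h,_=np.histogram(al[m],np.arange(-120,41,4)); print(t,len(w),"lean",np.degrees(np.arcsin(n[2])),"off",(g-(c-p))@n); print(h)
    # brightness of column pixels along the axis at y=-5 offset
    c0=p+g-n*((g-(c-p))@n)
    s=np.arange(-10,30,2.); uv=proj("side",(c0+np.outer(s,ax))/1000); v=[im[int(round(b)),int(round(a))] for a,b in uv]
    print(np.array([x.sum()//3 for x in v]))
E
```

```text
s10 725 lean 20.21998462955803 off 3.9346947175886204
[ 0  0  0  0 14 18 22 26 22 26 21 26 21 25 20 26 24 25 27 21 22 24 25 23 28 24 24 31 28 22 30 34 61 53  0  0  0  0  0  0]
[ 65  65  62  62  72  74  74  83  83 109 134 128 148 148 152 152 151 146 146 138]
s11 408 lean 20.186942023485795 off 5.894849485932084
[ 0  0  0  3 14 14 15 18 12 16 16 17 16 17 14 17 17 16 16 15 15 17 16 15 11 15 16 16 17 21 19 21 45  2  0  0  0  0  0  0]
[ 63  64  62  63  63  64  58  58  70  81 110 110 128 144 144 138 127  83  83  46]
s13 145 lean 27.11706033192283 off 7.230337250171128
[ 0  0  0  0  0  0  0 11 22 10 10  8 11  9 11 10  8  9 12 11  7  8  9  8 11  6 11 13 10 10 10 12 13 11 19 32  1  0  0  0]
[ 67  61  57  57  62  62  58  61  56  61  61  62  62  71  71  98  92 132 132 159]
s14 121 lean 23.330209039805208 off 47.90846666014593
[ 0  0  0  0  0  0  0  0  0  0  0  0  0  0 10 59  7  2  6  9  7  5  8  4  9  9  5  8  9  6  7 10 20 47  0  0  0  0  0  0]
[ 62  68  67  67  68  68 126 126 164 164 232 209 242 242 246 246 244 214 242 177]
```

Call:
carry_out(plan=[[0.12,0,-0.15,0,5],[0.22,0,-0.24,0,5],[0.22,0,-0.24,0,5]])

```text
clock: 23.35
position: [0.6238, -0.0036, 0.2246]
ee_rot: [3.139, 0.011, -0.023]
force: [-0.6, -0.4, 0.6]
width: 0.653
```

Call:
carry_out(plan=[[0,0,0,0,6.8],[0,0,0,0,7.5],[0,0,0,0,9],[0,0,0,0,9],[0,0,0,0,9],[0,0,3,0,9],[0,0,8,0,9],[-3,0,13,0,9],[-8,0,15,0,9],[-12,0,15,0,9],[-16,0,15,0,9],[-20,0,15,0,9],[-20,0,15,0,9]])

```text
clock: 24.65
position: [0.4195, -0.0037, 0.375]
ee_rot: [3.138, 0.011, -0.024]
force: [1.2, 0.7, -0.5]
width: 0.983
```

```bash
cat > chk.py <<'E'
from ba import *
import sys
np.set_printoptions(linewidth=200,precision=1,suppress=True)
t=sys.argv[1]; S,d=shot("side","S"+t); T,e=shot("top","T"+t); Q=cloud("side",d)*1000; P=cloud("top",e)*1000
ax=np.array([-.5,0,.866]); xx=np.array([.866,0,.5]); m=np.array([648,-4,135.])
for nm,C in(("side",Q),("top",P)):
    r=C-m; s=r@ax; x=r@xx
    for k in(-42,0,42):
        w=(abs(x-k)<11)&(abs(r[...,1])<26)&(s>8)&(s<130); 
        print(nm,k,w.sum(),"s pct",np.percentile(s[w],[90,95,98,100]) if w.sum() else None,"x",np.median(x[w]) if w.sum() else None,"y",np.percentile(r[...,1][(abs(x-k)<11)&(s>30)&(s<110)&(abs(r[...,1])<60)],[2,98]) if w.sum() else None)
    g=(abs(r[...,1])<25)&(s>15)&(s<60)
for k in(-42,0,42):
    r=Q-m; w=(abs(r@xx-k)<9)&(abs(r[...,1])<24)&(r@ax>15)&(r@ax<62); q=Q[w]
    if len(q)>20: n,c,_=plane(q); print(k,len(q),"lean",np.degrees(np.arcsin(n[2])),"az",np.degrees(np.arctan2(n[1],n[0])))
s=arm.observe(); print(s["position"],s["clock"],s["force"])
E
python3 chk.py 15
```

```text
side -42 182 s pct [70.7 71.3 72.1 73.6] x -48.172151088426375 y [-27.1  31.3]
side 0 87 s pct [71.2 71.7 72.  73.3] x -9.657149517140141 y [-27.5  32.7]
side 42 223 s pct [70.6 71.2 72.6 73.8] x 35.81460866972374 y [-27.8  30.7]
top -42 255 s pct [71.7 72.8 74.5 78.8] x -41.47487923481376 y [-28.8  28.9]
top 0 271 s pct [71.3 72.7 74.4 78.7] x -3.954933190170159 y [-27.3  30.6]
top 42 253 s pct [72.6 73.5 74.6 77.1] x 42.34801923842238 y [-29.4  28.9]
-42 79 lean 29.890684503210498 az -0.10571182840448877
42 110 lean 29.909750166246727 az 0.07517878496352992
[ 0.4 -0.   0.4] 24.75 [ 0.2  0.6 -0.1]
```

```bash
python3 - <<'E'
from h import *
np.set_printoptions(linewidth=200,precision=1,suppress=True)
for a,b,n in(("side0","S15","side"),("top0","T15","top")):
    A=np.load(f"pics/{a}.npz");B=np.load(f"pics/{b}.npz")
    df=cv2.GaussianBlur(cv2.absdiff(A["im"],B["im"]).max(2),(3,3),0)>45
    k,l,st,ce=cv2.connectedComponentsWithStats(df.astype(np.uint8)); print(n,[tuple(map(int,x)) for x in st[1:] if x[4]>15])
e=np.load("pics/T15.npz")["d"]; P=cloud("top",e)*1000
m=(P[...,2]>140)&(P[...,2]<190); m[:, :440]=0; m[:,500:]=0; m[:215]=0; m[270:]=0; print("rod",m.sum(),P[m].mean(0),np.median(P[m][:,2]))
Q=cloud("side",np.load("pics/S15.npz")["d"])*1000
m=(abs(Q[...,0]-562)<14)&(abs(Q[...,1]+288)<14)&(Q[...,2]>100); print("rod side z max",np.percentile(Q[m][:,2],[95,99]))
for nm,xy in {"A":(465,286),"B":(504,279),"C":(544,273)}.items():
    w=(abs(Q[...,0]-xy[0])<8)&(abs(Q[...,1]-xy[1])<22)&(Q[...,2]>100); print(nm,w.sum(),Q[w].max(0) if w.any() else None)
ax=np.array([-.5,0,.866]); xx=np.array([.866,0,.5]); m=np.array([648,-4,135.]); r=Q-m
w=(r@xx>-22)&(r@xx<5)&(abs(r[...,1])<24)&(r@ax>15)&(r@ax<66); q=np.c_[(r@ax)[w],(r@xx)[w]]; print(len(q),np.polyfit(q[:,0],q[:,1],1))
E
```

```text
side [(404, 0, 68, 86, 4545), (613, 62, 27, 112, 1674), (394, 85, 60, 28, 827), (397, 112, 69, 35, 968), (464, 119, 8, 10, 49), (425, 143, 16, 13, 74), (373, 147, 41, 48, 727), (435, 158, 10, 26, 99), (425, 170, 4, 11, 29), (567, 176, 41, 21, 396), (423, 183, 3, 8, 19), (431, 185, 5, 9, 26), (322, 190, 31, 35, 375), (551, 221, 22, 21, 263), (363, 235, 102, 63, 3180), (610, 269, 30, 76, 1431), (264, 312, 35, 34, 561), (286, 339, 16, 9, 66), (264, 346, 8, 10, 37), (604, 374, 36, 15, 289), (520, 377, 9, 21, 123), (557, 394, 6, 9, 27)]
top [(350, 210, 28, 11, 221), (468, 234, 13, 7, 28), (322, 237, 120, 217, 12245), (467, 244, 17, 7, 49), (232, 268, 39, 15, 257), (613, 333, 27, 48, 654), (536, 344, 34, 23, 451), (617, 382, 23, 11, 136), (632, 394, 8, 23, 115), (622, 396, 8, 4, 18), (346, 413, 17, 12, 97), (381, 425, 8, 8, 48), (348, 454, 20, 5, 76), (320, 459, 10, 21, 133), (389, 463, 13, 9, 77), (345, 464, 31, 16, 312), (334, 467, 11, 7, 57), (391, 467, 45, 13, 409)]
rod 118 [ 558.5 -287.2  160.9] 162.88143420535374
rod side z max [155.8 160.5]
A 0 None
B 235 [511.9 301.  142.9]
C 258 [551.9 294.7 157.7]
80 [-0.1 -8.8]
```

```bash
python3 -c "
from cell import arm; print(arm.sign_off())"
```

```text
the job is handed in; nothing more can be done
None
```

The job is handed in. I probed the slot, put the rod back, and stood the shortest blade (A, 115 mm) on the slot's floor. `sign_off` gave no verdict.

**What I did**
- **Tilting the rod:** I tilted it about 30° in the jaws against the rim of its own hole, so it could follow the raked slot.
- **Probing:** The rod met a firm stop of about 14 N along the slot's axis in both probings, at two places along the slot. It slid about 9 mm in the jaws, so the raw readings were 48.5 and 52 mm. Corrected for the slip they fit only the 45 mm floor.
- **Rod back:** I brought it upright against the hole's wall and lowered it until it rested on the block.
- **Blade A:** I gripped it only on its narrow edges, took it from the front slot of the rack, turned it from 20° to 30° in the slot's mouth, slid it in and let go. It dropped the last few millimetres on its own.

**Last checks**
- **Level:** The tops measure 71.2 mm above the raked face for the new blade, against 70.7 and 70.6 mm for the fixed ones (side camera). The top camera gave 71.3 against 71.7 and 72.6 mm.
- **Rod:** It is upright and fully down, with the handle's top at 163 mm as at the start. It stands about 4 mm off its first place, within the hole's play.
- **Surroundings:** Blades B and C are still in the rack. Comparing before-and-after pictures, I put every change down to the rod, blade A, the arm or shadows. I checked this only by numbers, as I had used all 12 views.
- **Time:** 24.75 s, with the arm clear of everything.

**What did not go smoothly**
- The blade first caught the slot's lower chamfer at about 6.5 N and slid about 10 mm in the jaws. I moved about 3 mm over and went in again.
- It rests tipped a few degrees (about 3 to 5) further forward than the fixed blades. That is within the play of an 8 mm blade in a 12 mm slot.

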